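Load the vial mixer and hold its run handle level

TASK

Stand the two small amber vials from the bench upright in the two empty cells of the mixer's three-cell carrier, one in each and down on the cell floor, leaving the vial in the middle cell and the other things on the bench where they are. Only then press the mixer's spring-loaded run handle down from its raised rest until it is level (half of its travel, never down to its bottom stop), and finish while still holding it level: do not let go at the end.

Things in the scene. Friction and masses are not known exactly. Their poses are not given: they have to be found in the camera images.
- mixer: White vial mixer fixed to the bench, 150 mm (x) by 260 mm (y), housing top 42 mm up; origin under it on the bench, front panel (-x) roughly to the robot, y to its left. An aluminium carrier 51 x 145 mm on it has three cells in a row along y; walls 4 mm thick, rims 82 mm above the bench. On its right (-y) the run handle points forward from a steel bracket (top 102 mm up)
- cell_left (a point): centre of the floor of the left (+y) cell, 54 mm above the bench; empty at the start. Each cell is 43 mm square inside and 28 mm deep, cell centres 47 mm apart. Axes parallel to the mixer's
- cell_mid (a point): centre of the floor of the middle cell, which holds a vial from the start, so fingers beside a vial in an end cell should close across the row (along the mixer's x)
- cell_right (a point): centre of the floor of the right (-y) cell, next to the handle (handle centre line 93 mm further to -y); empty at the start
- vial_a: small closed amber glass vial with ribbed black cap, 33 mm in diameter, 72 mm tall, 30 to 80 g, standing upright on the bench; the cap is its top 28 mm, 27 mm in diameter, straight-sided, and is what stays clear above the carrier's walls: grip it there; origin at the centre of its underside
- vial_b: a second vial just like vial_a, also on the bench (either vial may go in either cell); origin at the centre of its underside
- vial_c: a third vial just like vial_a, already standing in the middle cell; it stays there; origin at the centre of its underside
- run_handle (a joint): angle of the run handle, rad: 0 at rest (raised 24 degrees), 0.42 level, 0.84 at the bottom stop; grows as its front is pressed down. A spring drives it back, nothing latches it: at the pad 3.5 N to start, 7.5 N at level, 12 N at the bottom. A steel bar ends in a flat grey pad, 55 mm long, 28 mm wide, 12 mm thick, to be pushed from above
- handle_pad (a point): centre of the top face of the handle's grey pad, 105 mm from the pivot along the handle; it moves with the handle: about 133 mm above the bench at rest, 91 mm with the handle level
- handle_pivot (a point): middle of the handle's hinge pin, 85 mm above the bench; the pin lies along the mixer's y, the handle points from it to the mixer's -x
- beaker: small clear glass beaker, 53 mm wide, 68 mm tall; bystander; origin at the centre of its underside
- kitchen_timer: small grey-white digital timer lying flat, 52 x 62 x 18 mm; bystander; origin at the centre of its underside
- tape: roll of tan tape lying flat, 96 mm across, 25 mm high; bystander; origin at the centre of its underside
- tips: box of pipette tips, 80 x 120 x 64 mm; bystander; origin at the centre of its underside
- block: orange block of micro tubes, 62 x 120 x 38 mm; bystander; origin at the centre of its underside
- big_bottle: amber reagent bottle with black cap, 58 mm wide, 135 mm tall (much bigger than the vials); bystander; origin at the centre of its underside
There are look-alikes about, which are no part of the job. Leave any turquoise look-alike of the vial_b alone.

How it is judged:
On the way, in this order (a step that is already met when the one before it is completed fails the run):
1. both vials stand released in the two end cells, one in each, with the third still in the middle cell (((horizontal distance between vial_a and cell_left below 0.01 m and z of vial_a in the frame of cell_left between -0.005 and 0.005 m and angle between each of vial_a, vial_b, vial_c's own z axis and vertical below 0.15 rad and horizontal distance between vial_b and cell_right below 0.01 m and z of vial_b in the frame of cell_right between -0.005 and 0.005 m and horizontal distance between vial_c and cell_mid below 0.01 m and z of vial_c in the frame of cell_mid between -0.005 and 0.005 m) or (horizontal distance between vial_a and cell_right below 0.01 m and z of vial_a in the frame of cell_right between -0.005 and 0.005 m and angle between each of vial_a, vial_b, vial_c's own z axis and vertical below 0.15 rad and horizontal distance between vial_b and cell_left below 0.01 m and z of vial_b in the frame of cell_left between -0.005 and 0.005 m and horizontal distance between vial_c and cell_mid below 0.01 m and z of vial_c in the frame of cell_mid between -0.005 and 0.005 m)) and contact force between the fingers and vial_a below 0.1 N and contact force between the fingers and vial_b below 0.1 N and contact force between the fingers and vial_c below 0.1 N), for 0.2 s.
2. the run handle is pressed level by the robot, with the vials still in their cells (((horizontal distance between vial_a and cell_left below 0.01 m and z of vial_a in the frame of cell_left between -0.005 and 0.005 m and angle between each of vial_a, vial_b, vial_c's own z axis and vertical below 0.15 rad and horizontal distance between vial_b and cell_right below 0.01 m and z of vial_b in the frame of cell_right between -0.005 and 0.005 m and horizontal distance between vial_c and cell_mid below 0.01 m and z of vial_c in the frame of cell_mid between -0.005 and 0.005 m) or (horizontal distance between vial_a and cell_right below 0.01 m and z of vial_a in the frame of cell_right between -0.005 and 0.005 m and angle between each of vial_a, vial_b, vial_c's own z axis and vertical below 0.15 rad and horizontal distance between vial_b and cell_left below 0.01 m and z of vial_b in the frame of cell_left between -0.005 and 0.005 m and horizontal distance between vial_c and cell_mid below 0.01 m and z of vial_c in the frame of cell_mid between -0.005 and 0.005 m)) and value of joint run_handle between 0.32 and 0.52 rad and contact force between any of the fingers, the arm and run_handle above 4 N), for 0.5 s.
At the end, for the whole second after the job is handed in: A vial stands upright (0.15 rad) on the floor of each cell (within 10 mm of its centre, 5 mm in height), the middle one being the vial that was there, all still and not touched; the robot pushes the handle with over 4 N and keeps it still at 0.42 rad within 0.10 (level within 6 degrees) (all of step 2 and contact force between the fingers and vial_a below 0.1 N and contact force between the fingers and vial_b below 0.1 N and contact force between the fingers and vial_c below 0.1 N and velocity of joint run_handle between -0.1 and 0.1 rad/s and linear speed of each of vial_a, vial_b, vial_c below 0.03 m/s); the arm keeps its last pose, push and grip.
It fails at once if the handle is pressed (beyond 0.15 rad) before the vials are loaded (value of joint run_handle above 0.15 rad and not ((horizontal distance between vial_a and cell_left below 0.01 m and z of vial_a in the frame of cell_left between -0.005 and 0.005 m and angle between each of vial_a, vial_b, vial_c's own z axis and vertical below 0.15 rad and horizontal distance between vial_b and cell_right below 0.01 m and z of vial_b in the frame of cell_right between -0.005 and 0.005 m and horizontal distance between vial_c and cell_mid below 0.01 m and z of vial_c in the frame of cell_mid between -0.005 and 0.005 m) or (horizontal distance between vial_a and cell_right below 0.01 m and z of vial_a in the frame of cell_right between -0.005 and 0.005 m and angle between each of vial_a, vial_b, vial_c's own z axis and vertical below 0.15 rad and horizontal distance between vial_b and cell_left below 0.01 m and z of vial_b in the frame of cell_left between -0.005 and 0.005 m and horizontal distance between vial_c and cell_mid below 0.01 m and z of vial_c in the frame of cell_mid between -0.005 and 0.005 m))).
It fails at once if the handle is pushed to its bottom stop (beyond 0.78 rad) (value of joint run_handle above 0.78 rad).
It fails at once if a vial is tipped over (more than 0.8 rad) (angle between any of vial_a, vial_b, vial_c's own z axis and vertical above 0.8 rad).
It fails at once if a bystander is moved more than 30 mm (distance of any of beaker, kitchen_timer, tape, tips, block, big_bottle from where it was at the start of the episode above 0.03 m).
It also fails if it takes over 64 s, if anything falls off the work surface, if the arm or the gripper's body presses on something with over 40 N, if the wrist force passes 120 N, or if a joint passes its speed limit or range.

ROBOT

A 7-joint arm with a two-finger parallel gripper is mounted at the origin on a cart in front of the work surface, level with it; the furniture and walls round the work are solid. World frame = base frame: x ahead of the robot, y to its left, z up, the work surface at z = 0. Lengths are in m, angles in rad, forces in N, time in s.
With the tool pointing down it reaches from about 0.425 to 0.825 m from the base axis. Payload 3.6 kg.
Tool frame: the origin (TCP) lies where the fingers leave the gripper's body, on its centre line; the fingertips stand 73 mm ahead of it and the grasp point (between the pads) lies 54 mm ahead of it; z points along the fingers, y is the line along which they close (so a half turn about z gives the same grasp; the last joint's range is limited). The gripper opens to 85 mm and grips with 20 to 120 N. Pads are 22 mm wide; open, the fingers measure 114 mm over their backs; the gripper's body (76 mm by 85 mm) begins 54 mm behind the grasp point. The pads swing forward as they close: fully open they stand 13 mm farther back than shut.
Start: joints at [-1.333, 0.615, -0.013, 1.423, 0.008, 1.103, -0.04], TCP at [0.169, 0.627, 0.304] pointing down, gripper open.
Joint ranges: [-3.12, 3.12], [-0.3, 2.06], [-1.34, 1.32], [0.26, 2.42], [-1.36, 4.5], [0.01, 1.98], [-2.84, 2.84]. Speed limits (rad/s): [2.79, 2.79, 3.14, 3.14, 3.14, 3.14, 3.14].

INTERFACE

Orientations are given as a unit quaternion [x, y, z, w].
In Python, from station import arm, snapshot, camera_info, ticket gives the robot as it stands. Calls block until the motion is done:
- arm.movep(position, orientation): joint-space move of the TCP to a pose.
- arm.line_to(position, velocity=0.15, ori=None): straight line of the TCP; ori=None keeps the orientation; velocity is the mean speed in m/s.
- arm.move_j(angles): joint-space move.
- arm.move_gripper(opening, effort=None): opening from 0.0 (shut) to 1.0 (fully open); effort is the grip in N (None keeps the last); returns when the fingers have stopped.
- arm.pause(seconds).
- arm.ik(position, orientation): joint angles nearest the present ones, or None.
- snapshot(name): name is "side" or "top" or "wrist"; returns the picture (420x560x3 uint8, blue, green, red); there is no depth.
- camera_info(name): a dict with "fx", "fy", "cx", "cy" (pixels), "R" (3x3) and "t" (3): a world point X has camera coordinates R X + t; the wrist camera has in their place "T_tool_cam" (4x4, takes a point from camera to tool coordinates, whose origin is the TCP and whose axes are the flange's). Camera axes: x right, y down, z forward; pixel columns grow to the right and rows downward; lengths in m; the calibration is good to about 2 mm. A picture is of the moment at which its call begins: read the wrist's pose just before it. camera_info takes no time and is no camera call.
A pose or a line that the arm cannot do raises arm.MotionError and nothing moves.
- ticket.finish_job(): hands the job in; it is judged then, once.
Readings, each from a call of its own:
- arm.read_time(): time.
- arm.read_joint_positions(): joint angles.
- arm.read_dq(): joint speeds.
- arm.read_effort(): joint torques, N m.
- arm.read_tool_pos(): TCP position.
- arm.read_eef_rot(): TCP orientation.
- arm.read_ft_force(): force on the tool from outside, world axes, zero at the start.
- arm.read_wrist_torque(): the same for the moment, N m.
- arm.read_opening(): opening from 0.0 (shut) to 1.0 (fully open).
- arm.read_finger_force(): force on a finger pad.
Only numpy, scipy, OpenCV 4.12 (cv2) and the standard library are available. Lean on these libraries where they do the work, as an engineer would, in place of code of your own. Each camera call takes 0.05 s, during which the arm holds its last target. There are 200 camera calls.

## Working session

There is one attempt and no reset: what is moved stays moved. The work goes in short steps, each a Python script; the robot and the scene stay as the last script left them, time stands still between calls to the robot, and variables do not carry over. Pictures are saved under pics/ and viewed, at most 13 in all, crops included, and the job is handed in when it is done.

```bash
mkdir -p pics; python3 - <<'E'
from station import arm, snapshot, camera_info
import cv2
for n in("top","side"):
    cv2.imwrite(f"pics/{n}0.png",cv2.resize(snapshot(n),(800,600),interpolation=cv2.INTER_CUBIC)); c=camera_info(n); print(n,c)
print(arm.read_time(),arm.read_eef_rot(),arm.read_tool_pos(), camera_info("wrist"))
E
```

```text
top {'fx': 395.96750109400216, 'fy': 395.96750109400216, 'cx': 283.861978268872, 'cy': 214.84340819740564, 'R': array([[ 0.00497658, -0.99997267, -0.00546718],
       [-0.99706464, -0.00454424, -0.07642937],
       [ 0.07640244,  0.00583149, -0.99706001]]), 't': array([0.03761082, 0.53376729, 1.04539406])}
side {'fx': 541.8700178353158, 'fy': 541.8700178353158, 'cx': 283.2729983830107, 'cy': 212.63792717474604, 'R': array([[ 0.91938082, -0.39252991,  0.02567459],
       [-0.17456821, -0.46562019, -0.86759655],
       [ 0.3525122 ,  0.79316966, -0.49660551]]), 't': array([-0.48884883,  0.19459475,  1.03278867])}
0.1 [ 1.31506777e-01  9.91314576e-01 -1.16556858e-03 -1.40412562e-04] [0.16934242 0.62701245 0.3028416 ] {'fx': 314.1942692760805, 'fy': 314.1942692760805, 'cx': 280.4216818250165, 'cy': 213.58704650658012, 'T_tool_cam': array([[-1.97973274e-04, -9.53566758e-01, -3.01181669e-01,
         7.78116826e-02],
       [ 9.99999840e-01, -2.91249256e-05, -5.65109697e-04,
        -1.17341526e-03],
       [ 5.30097928e-04, -3.01181733e-01,  9.53566612e-01,
        -7.00718032e-02],
       [ 0.00000000e+00,  0.00000000e+00,  0.00000000e+00,
         1.00000000e+00]])}
```

View pics/top0.png

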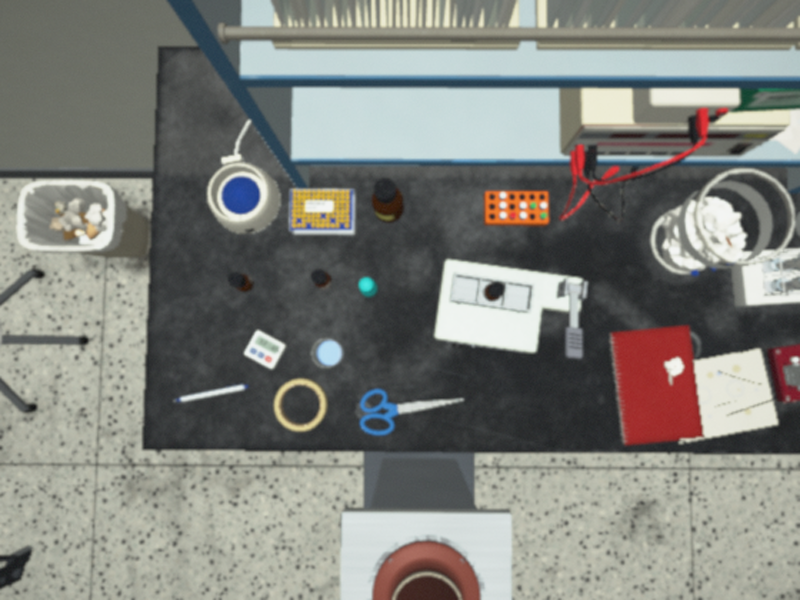

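View pics/side0.png

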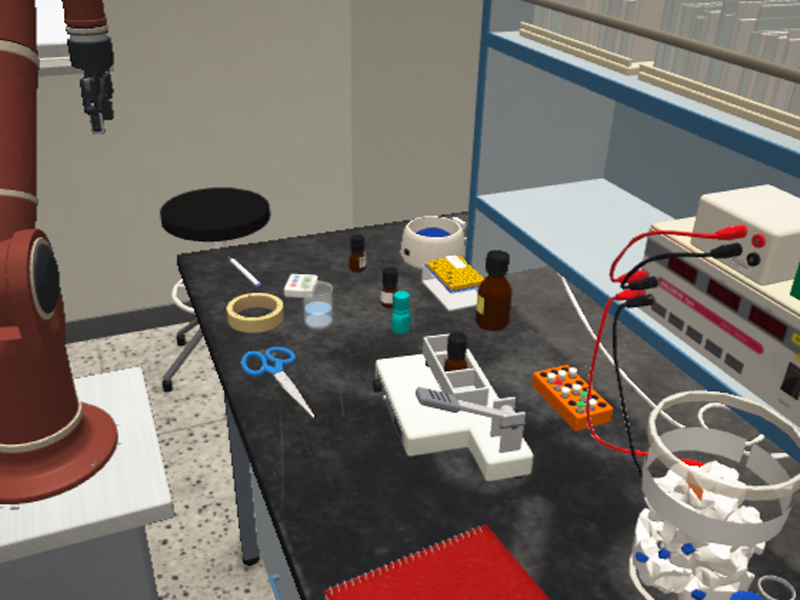

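Top view: the amber vials' caps are near (237,281) and (319,277) in the enlarged picture, and the turquoise decoy is at (367,286). The carrier is at (491,292) with vial_c in its middle cell, and the handle pad is at (573,343). Next I'll enlarge crops to measure more closely.

```bash
python3 - <<'E'
from station import snapshot
import cv2,numpy as np
t=snapshot("top");cv2.imwrite("pics/t.png",t)
a=cv2.resize(t[175:225,150:250],(800,400),interpolation=cv2.INTER_CUBIC)   # 8x
cv2.imwrite("pics/va.png",a)
b=cv2.resize(t[170:260,295:415],(800,600),interpolation=cv2.INTER_CUBIC)  # 6.667x
cv2.imwrite("pics/mix.png",b)
E
```

```text
(no output)
```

View pics/va.png

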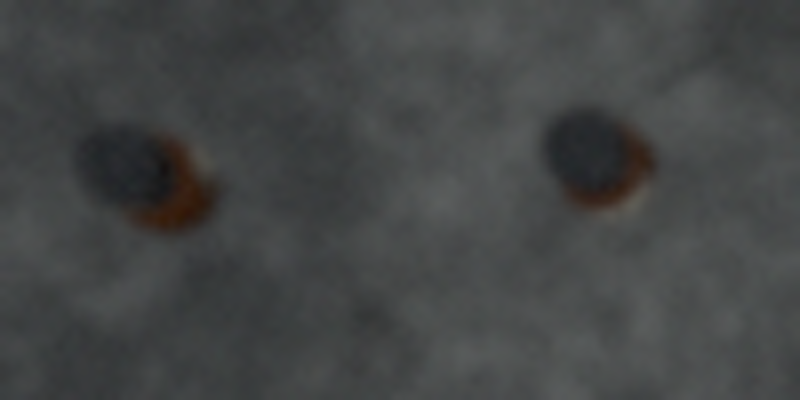

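View pics/mix.png

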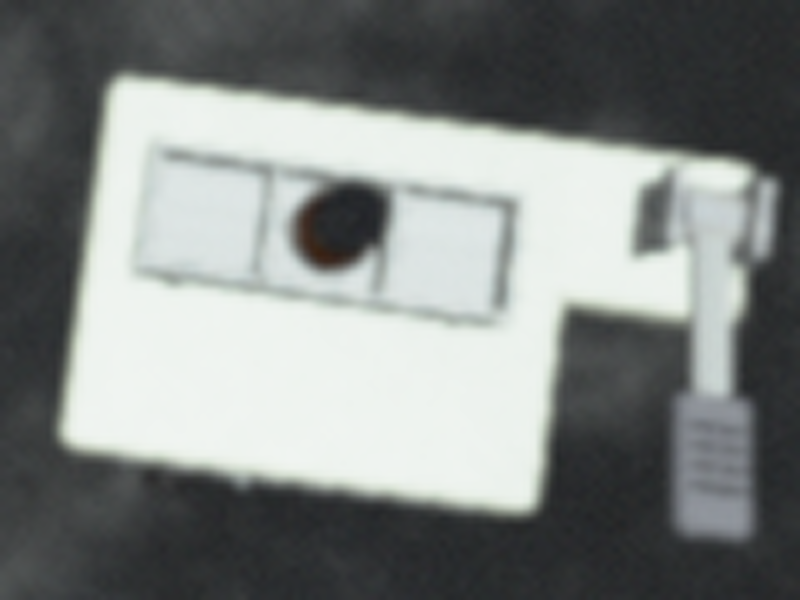

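Crop readings, converted back to full-image pixels:
- **Cap tops:** A is at crop (119,166) and B at (589,149).
- **Mixer:** the yaw is about -7°, judged from the housing's back edge, (115,75) to (760,155).
- **Pad:** near crop (713,467).

I'll convert these to world positions and then take close wrist views.

```bash
cat > h.py <<'E'
from station import arm, snapshot, camera_info, ticket
import numpy as np, cv2
from scipy.spatial.transform import Rotation as Ro
def q(yaw):   # tool down, closing line (tool y) at angle yaw in the world
    f=(yaw+np.pi/2)/2; return [np.cos(f),np.sin(f),0,0]
def ray(c,u,v,z,Rcw,p):
    d=Rcw@np.array([(u-c['cx'])/c['fx'],(v-c['cy'])/c['fy'],1]); return p+d*(z-p[2])/d[2]
def fixed(n,u,v,z):
    c=camera_info(n); R=np.array(c['R']); return ray(c,u,v,z,R.T,-R.T@c['t'])
def wcam(pos,quat):
    c=camera_info("wrist"); T=np.eye(4);T[:3,:3]=Ro.from_quat(quat).as_matrix();T[:3,3]=pos
    return c,T@c['T_tool_cam']
def wrist(u,v,z,pos,quat):
    c,T=wcam(pos,quat); return ray(c,u,v,z,T[:3,:3],T[:3,3])
E
python3 - <<'E'
from h import *
np.set_printoptions(precision=4,suppress=True)
for n,u,v,z in (("A",119/8+150,166/8+175,.072),("B",589/8+150,149/8+175,.072)): print(n,fixed("top",u,v,z))
f=lambda u,v,z:fixed("top",u*.15+295,v*.15+170,z)
for u,v in((115,75),(760,155),(540,515),(60,445)): print("housing",f(u,v,.042))
for u,v in((152,146),(515,198),(500,322),(135,270)): print("carrier",f(u,v,.082))
print("cap c",f(358,216,.126),"pad",f(713,467,.133))
for y in(-.124,np.pi-.124):
  for p in([.55,-.1,.3],[.6,.35,.2],[.6,.15,.2],[.6,-.1,.2]):
    j=arm.ik(p,q(y)); print(y,p,None if j is None else np.array(j))
E
```

```text
A [0.5776 0.3465 0.072 ]
B [0.5837 0.1952 0.072 ]
housing [ 0.6217 -0.0349  0.042 ]
housing [ 0.5907 -0.2906  0.042 ]
housing [ 0.448  -0.2016  0.042 ]
housing [ 0.4745 -0.0131  0.042 ]
carrier [ 0.5879 -0.0463  0.082 ]
carrier [ 0.5685 -0.1846  0.082 ]
carrier [ 0.5211 -0.1783  0.082 ]
carrier [ 0.5403 -0.0398  0.082 ]
cap c [ 0.5565 -0.1178  0.126 ] pad [ 0.4658 -0.2432  0.133 ]
-0.124 [0.55, -0.1, 0.3] [-0.2659  0.5415  0.6435  1.7112 -0.3728  1.0143  0.385 ]
-0.124 [0.6, 0.35, 0.2] [-0.7188  0.8012  0.3054  1.3996 -0.2629  0.9807 -0.4782]
-0.124 [0.6, 0.15, 0.2] [-0.5128  0.7052  0.3943  1.6465 -0.3355  0.8575 -0.1057]
-0.124 [0.6, -0.1, 0.2] [-0.1376  0.7006  0.4485  1.6782 -0.381   0.8506  0.3492]
3.017592653589793 [0.55, -0.1, 0.3] [-0.4967  0.7154  1.1347  1.7175 -0.6998  1.1762 -2.4316]
3.017592653589793 [0.6, 0.35, 0.2] [-0.332   0.8201 -0.4413  1.3841  0.3752  1.0204  2.1707]
3.017592653589793 [0.6, 0.15, 0.2] [-0.0374  0.7074 -0.411   1.6298  0.3445  0.8769  2.4347]
3.017592653589793 [0.6, -0.1, 0.2] [-0.4496  0.942   1.1317  1.6879 -0.9317  1.1481 -2.3139]
```

```bash
python3 - <<'E'
from h import *
for n,p in (("wv",[.58,.27,.25]),("wm",[.545,-.12,.30])):
    arm.movep(p,q(-.124)); arm.pause(.2)
    P,Q=arm.read_tool_pos(),arm.read_eef_rot(); im=snapshot("wrist")
    np.savez(f"{n}.npz",P=P,Q=Q,im=im); cv2.imwrite(f"pics/{n}.png",cv2.resize(im,(800,600),interpolation=cv2.INTER_CUBIC)); print(P,Q)
print(arm.read_time())
E
```

```text
[0.57955125 0.2710923  0.25003093] [ 7.48953746e-01  6.62622226e-01  1.23923683e-04 -2.37613071e-04]
[ 0.54547005 -0.11865662  0.29970894] [ 7.48740111e-01  6.62863625e-01  3.29068567e-05 -2.43816452e-04]
4.0917
```

View pics/wv.png

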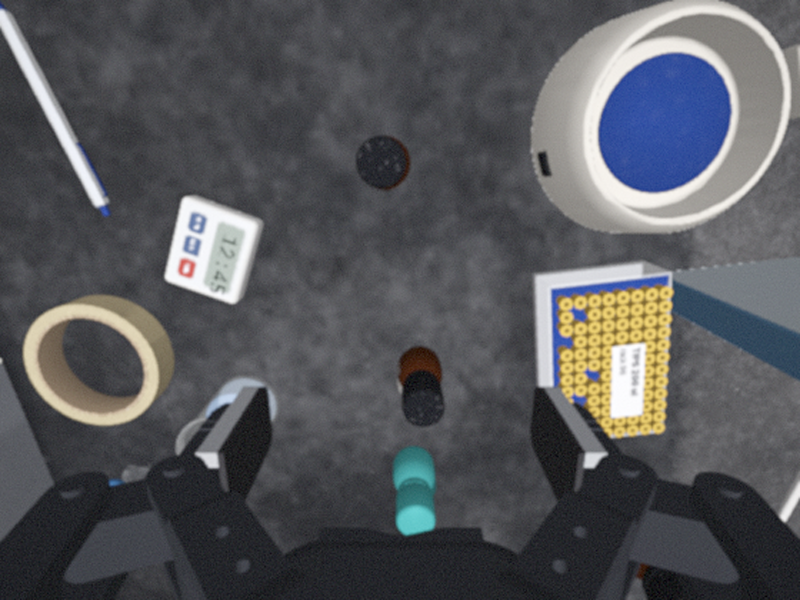

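View pics/wm.png

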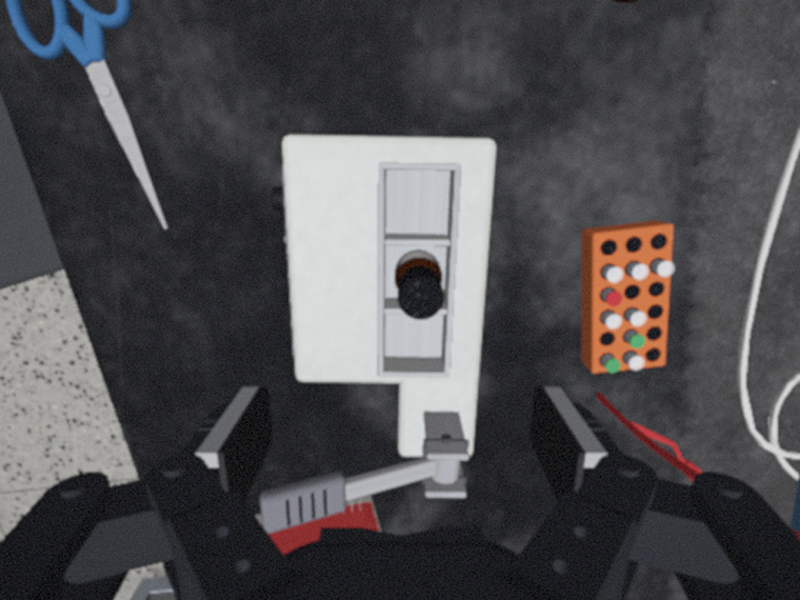

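Readings in the wrist views (800x600 scale):
- **Vials:** cap A is at (382,161) and cap B at (423,404).
- **Carrier rim corners:** (379,163), (461,164), (450,375) and (378,374).
- **Cap C:** (421,296).
- **Handle pad:** centre about (304,502).

```bash
python3 - <<'E'
from h import *
np.set_printoptions(precision=4,suppress=True)
def w(n):
    d=np.load(n+".npz"); return lambda u,v,z: wrist(u*.7,v*.7,z,d['P'],d['Q'])
f=w("wv"); print("A",f(382,161,.072),"B",f(423,404,.072))
print("A width mm",np.linalg.norm(f(356,161,.072)-f(409,161,.072)),"B",np.linalg.norm(f(402,404,.072)-f(444,404,.072)))
f=w("wm"); C=np.array([f(u,v,.082) for u,v in((379,163),(461,164),(450,375),(378,374))]); print(C,C.mean(0))
print("sides",[np.linalg.norm(C[i]-C[(i+1)%4]) for i in range(4)]); e=C[0]+C[1]-C[2]-C[3]; print("yaw",-np.arctan2(e[0],e[1]))
H=np.array([f(u,v,.042) for u,v in((283,135),(496,139),(295,382),(471,456))]); print("H",H); e=H[1]-H[0]; print("yaw",np.arctan2(e[1],e[0]))
print("yaw left",-np.arctan2(*(H[0]-H[2])[:2]),"right",-np.arctan2(*(H[1]-H[3])[:2]))
print("capC",f(421,296,.126),"pad",f(304,502,.133))
E
```

```text
A [0.5783 0.349  0.072 ] B [0.5842 0.203  0.072 ]
A width mm 0.027899348724896755 B 0.026173684469452736
[[ 0.5406 -0.0414  0.082 ]
 [ 0.5903 -0.048   0.082 ]
 [ 0.571  -0.1891  0.082 ]
 [ 0.5205 -0.1822  0.082 ]] [ 0.5556 -0.1152  0.082 ]
sides [np.float64(0.05015151509826743), np.float64(0.14238465014548676), np.float64(0.05092190116615721), np.float64(0.1422185434642868)]
yaw -0.13849472183016906
H [[ 0.476  -0.0151  0.042 ]
 [ 0.6205 -0.0353  0.042 ]
 [ 0.4482 -0.2004  0.042 ]
 [ 0.5845 -0.2879  0.042 ]]
yaw -0.1393679286741101
yaw left -0.1488609311013722 right -0.14161451527717883
capC [ 0.5564 -0.1156  0.126 ] pad [ 0.4669 -0.2416  0.133 ]
```

```bash
python3 - <<'E'
from h import *
np.set_printoptions(precision=4,suppress=True)
print("B",fixed("side",390*.7,271*.7,.072),"A",fixed("side",357.5*.7,239*.7,.072),"C",fixed("side",457*.7,338*.7,.126))
arm.movep([.584,.15,.19],q(-.139)); arm.pause(.3)
P,Q=arm.read_tool_pos(),arm.read_eef_rot(); im=snapshot("wrist")
np.savez("wb.npz",P=P,Q=Q,im=im); cv2.imwrite("pics/wb.png",cv2.resize(im,(800,600),interpolation=cv2.INTER_CUBIC)); print(P,Q,arm.read_time())
E
```

```text
B [0.5823 0.1884 0.072 ] A [0.5742 0.3312 0.072 ] C [ 0.553  -0.1254  0.126 ]
[0.5844 0.1488 0.1905] [0.7552 0.6555 0.0003 0.0003] 5.575
```

View pics/wb.png

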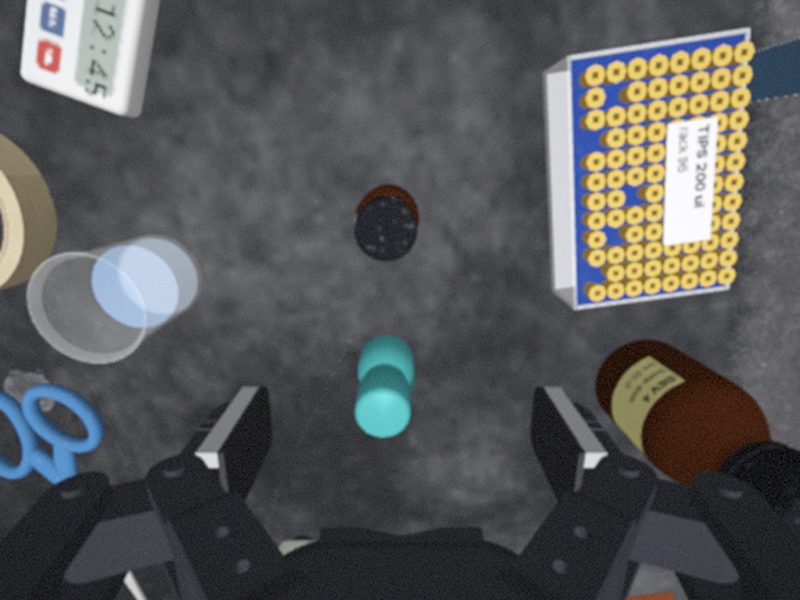

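```bash
python3 - <<'E'
from h import *
np.set_printoptions(precision=4,suppress=True)
d=np.load("wb.npz"); f=lambda u,v,z: wrist(u*.7,v*.7,z,d['P'],d['Q'])
print(f(386,229,.072), np.linalg.norm(f(355,229,.072)-f(418,229,.072)))
E
```

```text
[0.5845 0.199  0.072 ] 0.026354311825689005
```

```bash
cat >> h.py <<'E'
YAW=-.139; Q0=q(YAW); UY=np.array([-np.sin(YAW),np.cos(YAW)]); CEN=np.array([.5558,-.115])
def pick(x,y):
    arm.move_gripper(1.0,40)
    arm.movep([x,y,.22],Q0); arm.line_to([x,y,.118],.08); arm.pause(.2)
    z=arm.read_tool_pos(); arm.move_gripper(0.,40)
    print("tcp",z,"open",arm.read_opening(),"F",arm.read_finger_force())
    arm.line_to([x,y,.30],.15); print("lift open",arm.read_opening(),arm.read_finger_force())
def place(s):
    x,y=CEN+s*.047*UY
    arm.movep([x,y,.30],Q0); arm.line_to([x,y,.208],.12); arm.pause(.3); f0=arm.read_ft_force()
    for z in(.198,.188,.181,.175):
        arm.line_to([x,y,z],.05); arm.pause(.15); f=arm.read_ft_force()-f0; print(z,arm.read_tool_pos(),f)
        if abs(f).max()>5: print("contact, stop"); return False
    return True
E
python3 - <<'E'
from h import *
np.set_printoptions(precision=4,suppress=True)
pick(.5845,.199)
if .2<arm.read_opening()<.5: place(-1)
im=snapshot("side"); cv2.imwrite("pics/s1.png",cv2.resize(im[180:360,200:440],(800,600),interpolation=cv2.INTER_CUBIC))
print(arm.read_time())
E
```

```text
tcp [0.5847 0.1991 0.1184] open 0.30835868782942266 F 39.326743483543396
lift open 0.30883912528861923 39.30336892604828
0.198 [ 0.5494 -0.1616  0.198 ] [0.5011 1.2782 0.0817]
0.188 [ 0.5494 -0.1616  0.1881] [-1.2257 -0.1895 -1.0338]
0.181 [ 0.5493 -0.1616  0.181 ] [-0.5178  0.77    0.2775]
0.175 [ 0.5493 -0.1616  0.175 ] [ 0.2289  1.4668 -0.3875]
14.175
```

View pics/s1.png

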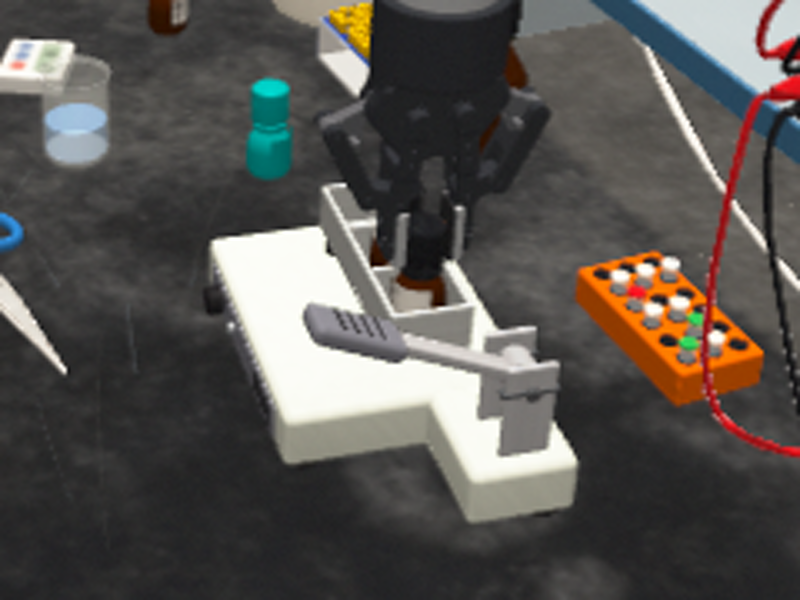

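The side view shows vial B upright inside the right cell, with no contact so far. I'll set it down, then do A.

```bash
cat >> h.py <<'E'
def release(z):
    p=arm.read_tool_pos(); f0=arm.read_ft_force()
    arm.line_to([p[0],p[1],z],.03); arm.pause(.2); print("down",arm.read_tool_pos(),arm.read_ft_force()-f0)
    arm.move_gripper(1.0,40); arm.line_to([p[0],p[1],.27],.12)
E
python3 - <<'E'
from h import *
np.set_printoptions(precision=4,suppress=True)
release(.1728)
pick(.5783,.348)
if .2<arm.read_opening()<.5 and place(1): release(.1728)
arm.movep([.50,-.10,.33],Q0);arm.pause(.2)
P,Q=arm.read_tool_pos(),arm.read_eef_rot(); im=snapshot("wrist")
np.savez("wf.npz",P=P,Q=Q); cv2.imwrite("pics/wf.png",cv2.resize(im,(800,600),interpolation=cv2.INTER_CUBIC))
im=snapshot("side"); cv2.imwrite("pics/s2.png",cv2.resize(im[180:360,200:440],(800,600),interpolation=cv2.INTER_CUBIC))
print(arm.read_time())
E
```

```text
down [ 0.5494 -0.1616  0.1728] [0.6791 0.3458 0.9595]
tcp [0.5785 0.3481 0.1185] open 0.304269416167385 F 39.30749952793121
lift open 0.3106533400644152 39.30822193622589
0.198 [ 0.5624 -0.0685  0.198 ] [-0.3395 -0.2714 -0.5508]
0.188 [ 0.5624 -0.0685  0.1881] [-0.7009 -0.2972 -0.1142]
0.181 [ 0.5624 -0.0685  0.181 ] [-0.4043 -1.5506 -0.7345]
0.175 [ 0.5624 -0.0685  0.175 ] [ 0.196  -0.78   -1.6561]
down [ 0.5624 -0.0685  0.1728] [-1.5954  0.3974  0.7828]
29.225
```

View pics/wf.png

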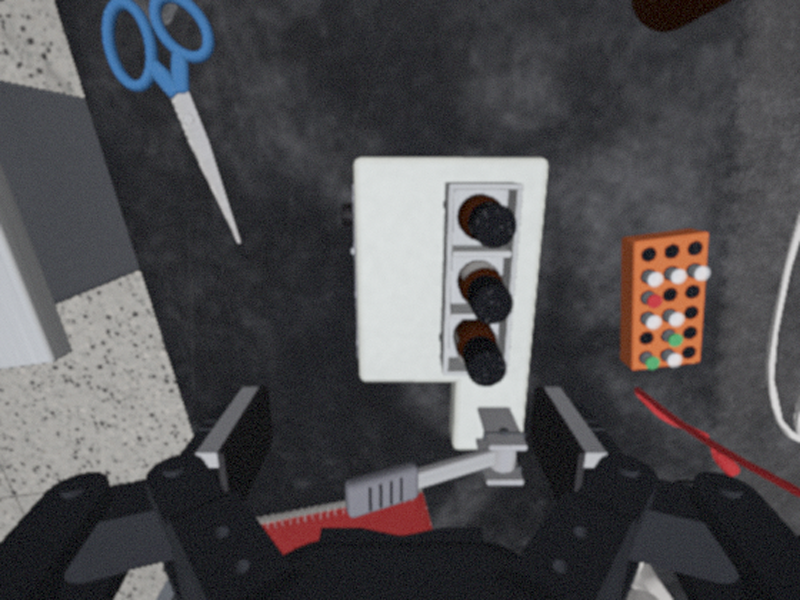

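View pics/s2.png

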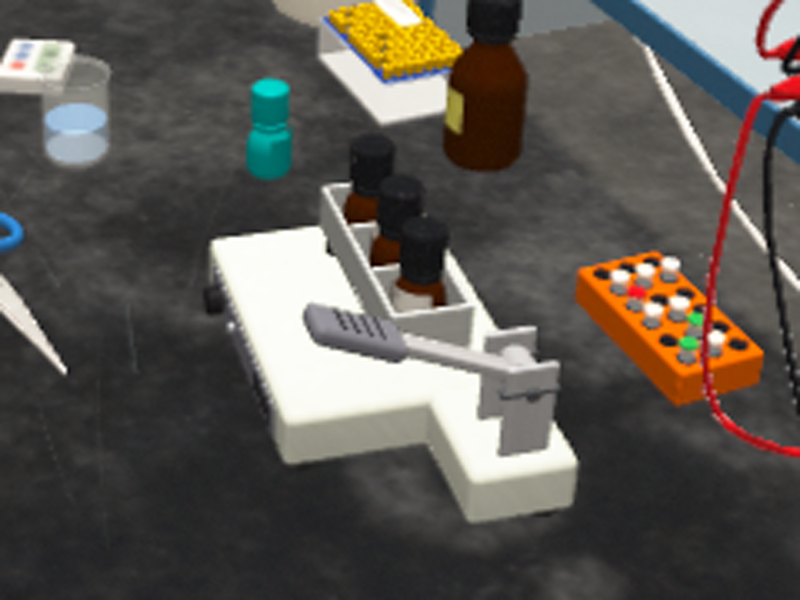

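Both pictures show all three vials standing upright in their cells. In the side crop the caps are at (372,160), (400,200) and (424,245). The handle is still raised, with its pad at about (383,489) in the wrist view. The handle line from the carrier geometry agrees with the measured pad to within 2 mm. I'll press it with the gripper shut.

```bash
python3 - <<'E'
from h import *
np.set_printoptions(precision=4,suppress=True)
d=np.load("wf.npz"); print("pad",wrist(383*.7,489*.7,.133,d['P'],d['Q']))
UX=np.array([np.cos(YAW),np.sin(YAW)]); x,y=CEN-.140*UY-.078*UX; print(x,y)
arm.move_gripper(0.,40)
arm.movep([x,y,.26],Q0); arm.line_to([x,y,.222],.1); arm.pause(.5)
f0=np.mean([arm.read_ft_force() for _ in range(10)],0)
for z in(.212,.204,.196,.188,.180,.172,.166,.164):
    arm.line_to([x,y,z],.04); arm.pause(.15); f=arm.read_ft_force()-f0; print(z,arm.read_tool_pos(),f)
    if abs(f[2])>13 or (z<.19 and abs(f[2])<1): print("stop"); break
arm.pause(.6)
print(arm.read_tool_pos(),arm.read_ft_force()-f0,arm.read_time())
im=snapshot("side"); cv2.imwrite("pics/s3.png",cv2.resize(im[180:360,200:440],(800,600),interpolation=cv2.INTER_CUBIC))
E
```

```text
pad [ 0.4666 -0.2413  0.133 ]
0.45915491048689555 -0.24284258552221177
0.212 [ 0.4593 -0.243   0.2123] [-0.311  -0.8162  4.1605]
0.204 [ 0.4591 -0.2431  0.2043] [-2.0851 -0.0517  5.2563]
0.196 [ 0.459  -0.243   0.1963] [-1.7101 -0.41    5.1339]
0.188 [ 0.459  -0.2429  0.1884] [-1.4128 -0.66    7.1982]
0.18 [ 0.4586 -0.2429  0.1804] [-2.1162  0.488   6.3852]
0.172 [ 0.4583 -0.2429  0.1724] [-3.1112 -0.9204  6.2045]
0.166 [ 0.458  -0.2429  0.1664] [-3.3914 -0.7965  7.2703]
0.164 [ 0.4579 -0.2428  0.1644] [-4.3255 -0.2002  8.236 ]
[ 0.4579 -0.2428  0.1644] [-3.6548 -0.6042  8.805 ] 36.225
```

View pics/s3.png

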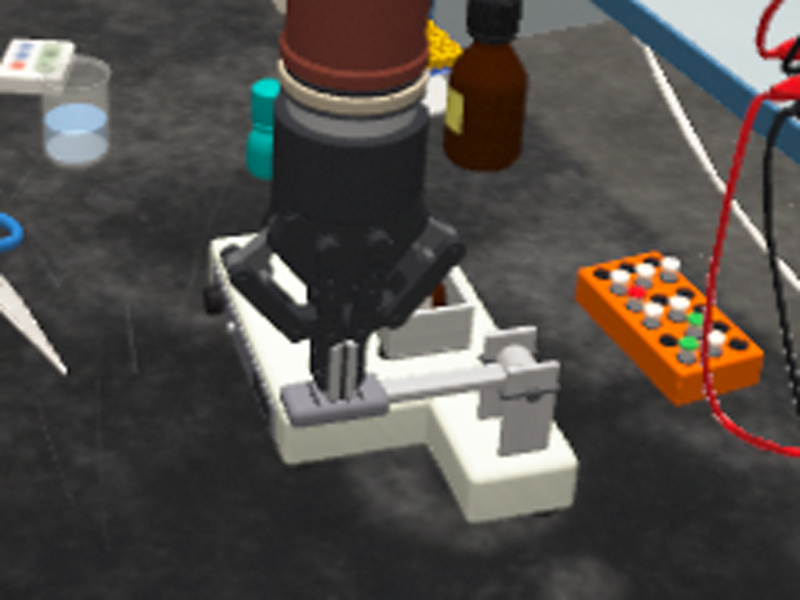

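The handle is held level, with the fingertips on the pad at (345,395), 8.5 N of push and tip height 0.091 m, which all match level. I'm handing the job in.

```bash
python3 -c "
from station import ticket; print(ticket.finish_job())"
```

```text
the job is handed in; nothing more can be done
None
```

I handed the job in at about 36 s with both amber vials standing in the end cells, the third still in the middle, and the run handle held level at about 8.5 N; no verdict came back.

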